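# Tap the rack's lids shut in order

### The job

Close up the over-door rack before the half door is swung: with the fingertips, lightly press the coffee jar's lid down until it is seated, then the small ceramic pot's lid by its knob until it is seated, and last push the raised flap lid down shut over its pocket. Do it in that order and gently, without picking anything up, leave the cups and the spoon alone, and finish clear of everything.

Things in the scene. Friction and masses are not known exactly. Their poses are not given: they have to be found in the camera images.
- rack: White slotted rack fixed on the near face of a low half door. Origin at z = 0 under the middle of the pocket row; x level towards the door, y along the row, z up. Row 506 mm (y) by 118 mm (x). Pocket floors z = 30, rims 100, door top 102 mm. Pockets at y = -192, -78, 38 mm hold jar, pot, cups in any order; the one at y = 172 lies under the flap. Door posts at y = +-450 mm reach z = 194.
- jar: Closed amber glass coffee jar, 76 mm diameter, standing loose in a pocket; origin at the centre of its underside, z up. About 0.5 kg. Its black press-on lid is on top.
- jar_lid (a joint): How far the jar's lid is pressed down, m: 0 = standing 9 mm proud on its seal, 0.009 = fully home. A push of about 3 N moves it and it stays where it is left (its soft seal gives 1 mm per 3 N under the finger and springs back); from 0.006 on it counts as seated.
- jar_lid_top (a point): Centre of the flat top of the jar's lid (disc of 74 mm diameter, 15 mm thick); it moves with the lid, 140 mm above the jar's underside when proud and 131 mm when fully home.
- pot: Small white ceramic pot, 88 mm diameter, standing loose in a pocket; origin at the centre of its underside, z up. About 0.45 kg. Its lid has a round knob.
- pot_lid (a joint): How far the pot's lid is pressed down, m: 0 = standing 9 mm proud on its seal, 0.009 = fully home. A push of about 3 N moves it and it stays where it is left (its soft seal gives 1 mm per 3 N under the finger and springs back); from 0.006 on it counts as seated.
- pot_knob_top (a point): Centre of the flat top of the knob of the pot's lid (knob 32 mm diameter, 19 mm high); it moves with the lid, 111 mm above the pot's underside when proud and 102 mm when fully home.
- flap (a joint): Opening angle of the flap lid, rad: 0 = shut, lying level on its pocket; at the start it stands half open, 0.5 to 0.85. A stiff hinge (about 0.12 N m) keeps it where it is left; the thin panel flexes slightly. It shuts when its upper face is pushed down. Below 0.1 it counts as shut.
- flap_hinge (a point): Middle of the flap's hinge line, along the rack's y at the door side of the fourth pocket, 104 mm above the desk. Flap: white plastic panel 118 mm from hinge to free edge, 150 mm along the hinge, 6 mm thick; from the hinge it reaches towards the rack's -x and, when open, slopes upward. Shut, its upper face lies at z = 107 mm.
- flap_edge (a point): Middle of the flap's free edge, on its upper face; it moves with the flap.
- cups: Bystander: stack of two nested green plastic cups, 82 mm diameter, 112 mm high, standing loose in a pocket; origin at the centre of its underside. Leave alone.
- spoon: Bystander: aluminium spoon, 130 mm long, lying in the pocket under the flap. Leave alone.
There are look-alikes about, which are no part of the job. Of the things shaped like the jar, the amber one is meant. There is more than one size of the pot; the one meant has the size given above.

How it is judged:
On the way, in this order (a step that is already met when the one before it is completed fails the run):
1. the jar's lid is pressed down and seated (6 mm or more of its 9 mm) (value of joint jar_lid above 0.006 m), for 0.1 s.
2. the pot's lid is pressed down and seated (6 mm or more of its 9 mm) (value of joint pot_lid above 0.006 m), for 0.1 s.
3. the flap is pushed shut (within 0.1 rad) (value of joint flap below 0.1 rad), for 0.1 s.
At the end, for the whole second after the job is handed in: Both lids are seated (pressed 6 mm or more of 9 mm), the flap is shut within 0.1 rad, jar, pot and cups stand at rest and upright (within 0.12 rad) on their pocket floors (within 8 mm in height), and cups and spoon are within 30 mm of where they were (value of joint each of jar_lid, pot_lid above 0.006 m and value of joint flap below 0.1 rad and angle between each of jar, pot, cups's own z axis and vertical below 0.12 rad and height (world z) of jar between 0.022 and 0.038 m and linear speed of each of jar, pot, cups below 0.02 m/s and height (world z) of pot between 0.022 and 0.038 m and height (world z) of cups between 0.022 and 0.038 m and distance of each of cups, spoon from where it was at the start of the episode below 0.03 m); the robot touches nothing.
It fails at once if the pot's lid is seated before the jar's lid (value of joint pot_lid above 0.006 m and value of joint jar_lid below 0.006 m).
It fails at once if the flap is shut before both lids are seated (value of joint flap below 0.1 rad and value of joint any of jar_lid, pot_lid below 0.006 m).
It fails at once if the jar, pot or rack is pushed with more than 20 N (contact force between any of the fingers, the arm and jar above 20 N or contact force between any of the fingers, the arm and pot above 20 N or contact force between any of the fingers, the arm and rack above 20 N).
It fails at once if the jar or pot is lifted more than 12 mm or tipped more than 0.3 rad (height (world z) of any of jar, pot above 0.042 m or angle between any of jar, pot's own z axis and vertical above 0.3 rad).
It fails at once if the cups or the spoon is moved more than 30 mm, or the cups tipped (distance of any of cups, spoon from where it was at the start of the episode above 0.03 m or angle between cups's own z axis and vertical above 0.3 rad).
It also fails if it takes over 48 s, if anything falls off the work surface, if the arm or the gripper's body presses on something with over 40 N, if the wrist force passes 120 N, or if a joint passes its speed limit or range.

### The arm

A 6-joint arm with a two-finger parallel gripper is mounted at the origin on the work surface. World frame = base frame: x ahead of the robot, y to its left, z up, the work surface at z = 0. Lengths are in m, angles in rad, forces in N, time in s.
With the tool pointing down it reaches from about 0.3 to 0.775 m from the base axis. Payload 14.6 kg.
Tool frame: the origin (TCP) lies at the very end of the fingers, on their centre line; the grasp point (between the pads) lies 19 mm behind it; y points along the fingers, x is the direction in which the jaws open and shut, and the axes are right-handed (so a half turn about y gives the same grasp; the last joint's range is limited). The gripper opens to 94 mm and grips with 3 to 60 N. Pads are 16 mm wide; open, the fingers measure 119 mm over their backs; the gripper's body (75 mm by 177 mm) begins 78 mm behind the grasp point.
Start: joints at [-1.317, 0.3, 1.521, -0, 1.321, -0.067], TCP at [0.173, -0.522, 0.205] pointing down, gripper open.
Joint ranges: [-3.03, 3.03], [-0.79, 2.21], [0.23, 2.52], [-1.04, 4.18], [0, 3.07], [-2.55, 2.55]. Speed limits (rad/s): [2.22, 2.22, 2.57, 3.14, 3.14, 3.14].

### API

Orientations are given as [roll, pitch, yaw] about the fixed x, y, z axes, in that order (R = Rz(yaw) Ry(pitch) Rx(roll)).
In Python, from station import get_obs, cams, hand_in gives the robot as it stands. The module is installed in compiled form; this text tells all that it offers.
- The arm moves only by the tool step_arm, never from a script. Its argument "plan" is a list of rows, each an object with "grip": the closure, from -1 (fully open) to 1 (shut), so that 0 is half open; "slide": the shift along the tool's x, y, z in m, a list of three; "spin": the turn about the tool's y in degrees. A call has 1 to 20 rows; each row shifts and turns the commanded pose from where the row before left it, along the tool's axes as they then stand; what a row does not reach is not made up. A row lasts 1/12 s, in which the tool goes at most 41.7 mm and 7.16 degrees, less where a joint would pass 70% of its speed; a pose out of reach is approached as far as the arm can. A call is refused whole if a number of a shift passes 0.0417 or a number of a turn 7.16, either way. A call with a gripper value outside its range is refused whole. The fingers move at their own pace and stop on an object; "force" is the grip in N (left out, the last holds). Time passes only in rows, so rows that do not move let the fingers close. It gives the time, the measured TCP pose, the force and the opening at its end, in the units of the state.
- get_obs(): the state, without advancing time (a new reading comes with each control period).
- cams.camera(name): name is "scene" or "top" or "wrist"; returns the picture (384x512x3 uint8, blue, green, red); there is no depth.
- cams.calibration(name): a dict with "K" (3x3 intrinsics, pixels), "T" (4x4, takes a point from camera to world coordinates). Camera axes: x right, y up, looking along -z (the intrinsics and any distortion apply to the point x, -y, -z); pixel columns grow to the right and rows downward; lengths in m; the calibration is good to about 2 mm. A picture is of the moment at which its call begins: read the wrist's pose just before it. calibration takes no time and is no camera call; for the wrist camera it gives the pose at the moment of the call.
- hand_in(): hands the job in, once; it reports no verdict.
The state is a dict: "time_s": time; "qpos": joint angles; "joint_vel": joint speeds; "tau": joint torques, N m; "ee_pos": TCP position; "eef_rot": TCP orientation; "force": force on the tool from outside, world axes, zero at the start; "moment": the same for the moment, N m; "grip_width": finger opening in m.
Only numpy, scipy, OpenCV 4.12 (cv2) and the standard library are available. Lean on these libraries where they do the work, as an engineer would, in place of code of your own. Each camera call takes 0.05 s, during which the arm holds its last target.

## Working session

There is one attempt and no reset: what is moved stays moved. The work goes in short steps, Python scripts to look and compute and a tool call to move; the robot and the scene stay as the last step left them, time stands still between calls to the robot, and variables do not carry over. Pictures are saved under pics/ and viewed, and the job is handed in when it is done.

Besides the shell and the picture viewer there is one more tool, called by a JSON object that holds its "fn" and its "kwargs", one argument or row to a line. step_arm: Moves the arm, as the interface text tells. Its arguments: {"type":"object","properties":{"plan":{"type":"array","items":{"type":"object","properties":{"grip":{"type":"number"},"slide":{"type":"array","items":{"type":"number"}},"spin":{"type":"number"}}}},"force":{"type":"number"}},"required":["plan"]}

```bash
mkdir -p pics
cat > h.py <<'E'
import numpy as np, cv2
from station import get_obs, cams, hand_in
def ray(c,u,v):
    K,T=np.array(c['K']),np.array(c['T'])
    d=np.linalg.inv(K)@[u,v,1]; d=np.array([d[0],-d[1],-d[2]])
    return T[:3,3],T[:3,:3]@d
def onz(c,u,v,z):
    o,d=ray(c,u,v); return o+d*(z-o[2])/d[2]
def proj(c,p):
    K,T=np.array(c['K']),np.array(c['T'])
    q=T[:3,:3].T@(np.array(p)-T[:3,3]); q=K@[q[0],-q[1],-q[2]]; return q[:2]/q[2]
E
python3 - <<'E'
from h import *
o=get_obs(); print({k:np.round(v,4).tolist() for k,v in o.items()})
for n in ['scene','top','wrist']:
    im=cams.camera(n); cv2.imwrite(f'pics/{n}0.png',im); c=cams.calibration(n); print(n,list(c),np.round(c['K'],1).tolist(),np.round(c['T'],3).tolist())
E
```

```text
{'time_s': 0.0, 'qpos': [-1.3166, 0.3005, 1.5216, -0.0, 1.3207, -0.0666], 'joint_vel': [-0.0012, 0.0001, 0.0002, 0.0008, 0.0006, 0.0002], 'tau': [0.0, -53.1807, -35.2732, 0.0709, 0.0245, -0.0001], 'ee_pos': [0.1734, -0.5217, 0.2049], 'eef_rot': [-1.5707, 0.0012, -1.25], 'force': [-0.2935, 0.2748, 0.2561], 'moment': [-0.011, 0.0298, 0.0242], 'grip_width': 0.0938}
scene ['K', 'T'] [[375.8, 0.0, 250.9], [0.0, 375.8, 200.8], [0.0, 0.0, 1.0]] [[0.719, -0.451, 0.528, 0.954], [0.695, 0.464, -0.55, -0.496], [0.003, 0.763, 0.647, 0.712], [0.0, 0.0, 0.0, 1.0]]
top ['K', 'T'] [[441.3, 0.0, 251.0], [0.0, 441.3, 187.9], [0.0, 0.0, 1.0]] [[0.029, 0.993, -0.11, 0.345], [-1.0, 0.029, 0.001, 0.02], [0.004, 0.11, 0.994, 0.929], [0.0, 0.0, 0.0, 1.0]]
wrist ['K', 'T'] [[265.7, 0.0, 252.2], [0.0, 265.7, 191.2], [0.0, 0.0, 1.0]] [[0.316, 0.922, 0.225, 0.238], [-0.949, 0.308, 0.074, -0.501], [-0.001, -0.237, 0.972, 0.385], [0.0, 0.0, 0.0, 1.0]]
```

View pics/scene0.png

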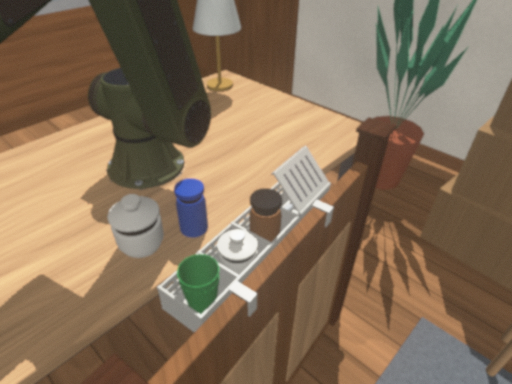

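View pics/top0.png

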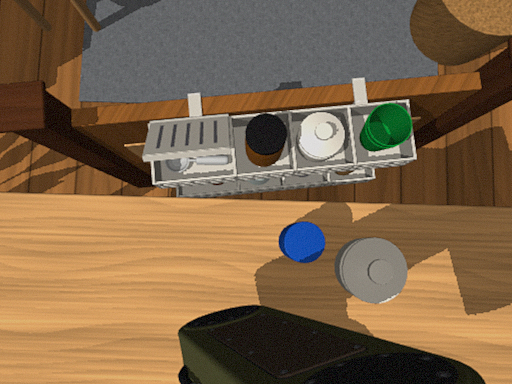

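View pics/wrist0.png

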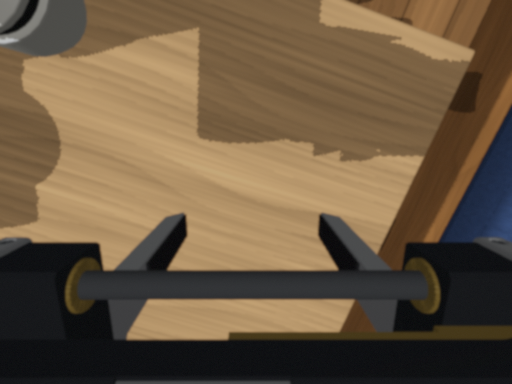

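The scene and top views agree on these candidates (top-view pixels):
- **Jar:** the rack has a dark-lidded amber jar at about (266,133). The blue jar at (302,242) on the desk is a look-alike.
- **Pot:** the rack has a white pot at about (321,135). The larger grey pot at (372,270) on the desk is a look-alike.
- **Cups and flap:** the cups are at (385,127) and the flap is at (188,138).

I'll confirm these in an enlarged crop.

Run:
```python
from h import *
im=cv2.imread('pics/top0.png'); a=cv2.resize(im[75:205,130:430],None,fx=2.6,fy=2.6,interpolation=cv2.INTER_CUBIC)
cv2.imwrite('pics/topcrop.png',a)
im=cv2.imread('pics/scene0.png'); a=cv2.resize(im[135:345,150:350],None,fx=2.8,fy=2.8,interpolation=cv2.INTER_CUBIC)
cv2.imwrite('pics/scenecrop.png',a)
```

```text
(no output)
```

View pics/topcrop.png

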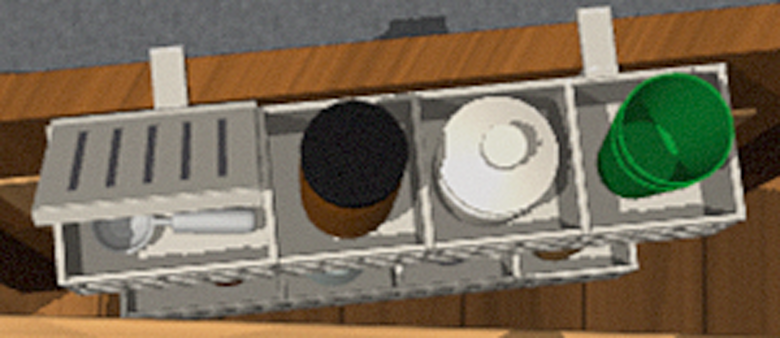

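View pics/scenecrop.png

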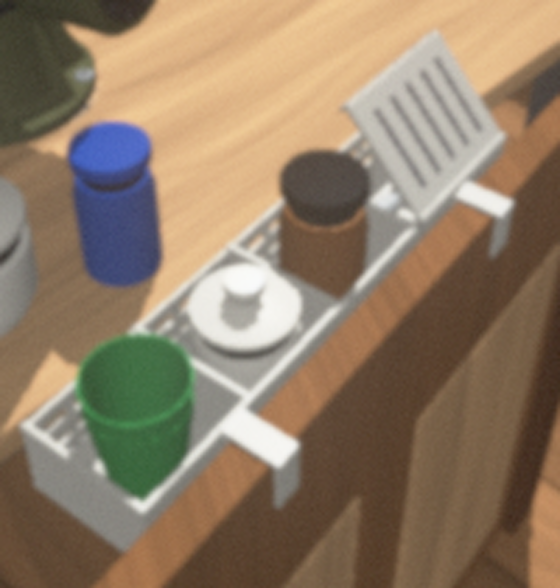

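```bash
cat >> h.py <<'E'
def tri(ca,a,cb,b):
    o1,d1=ray(ca,*a);o2,d2=ray(cb,*b); d1=d1/np.linalg.norm(d1);d2=d2/np.linalg.norm(d2)
    s=np.linalg.lstsq(np.c_[d1,-d2],o2-o1,rcond=None)[0]
    p,q=o1+s[0]*d1,o2+s[1]*d2; return (p+q)/2,np.linalg.norm(p-q)
E
python3 - <<'E'
from h import *
t,s=cams.calibration('top'),cams.calibration('scene')
im=cv2.imread('pics/top0.png'); sub=im[75:205,130:430]
def tc(x,y): return (130+(x+.5)/2.6-.5,75+(y+.5)/2.6-.5)
def sc(x,y): return (150+(x+.5)/2.8-.5,135+(y+.5)/2.8-.5)
# black lid ellipse
m=(im.max(2)<45).astype(np.uint8); m[:110]=0;m[165:]=0;m[:,:240]=0;m[:,295:]=0
c=max(cv2.findContours(m,0,1)[0],key=cv2.contourArea); e=cv2.fitEllipse(c);print('lid',e, 'z170',onz(t,*e[0],.17), 'diam px exp',74e-3*441/(0.929-.17))
for n,a,b in [('lid',tc(354,154),sc(325,178)),('knob',tc(505,143),sc(245,277)),('edgeL',tc(33,213),sc(347,104)),('edgeL?',tc(33,213),sc(435,33)),('edgeR',tc(268,197),sc(347,104)),('hingeL',tc(52,122),sc(503,137)),('hingeR',tc(258,103),sc(423,214))]:
    p,g=tri(t,a,s,b); print(n,p.round(4),round(g,4),'top z-plane', onz(t,*a,{'lid':.17,'knob':.141}.get(n,.107)).round(4),'scene',onz(s,*b,{'lid':.17,'knob':.141}.get(n,.107)).round(4))
for q in [(50,125),(725,68),(742,218),(62,285)]: print(onz(t,*tc(*q),.1).round(4))
E
```

```text
lid ((265.7553405761719, 134.0560302734375), (40.32404708862305, 40.54949188232422), 42.725467681884766) z170 [ 0.52520041 -0.00364611  0.17      ] diam px exp 42.99604743083004
lid [ 0.5265 -0.0035  0.1673] 0.0011 top z-plane [ 0.5254 -0.0038  0.17  ] scene [ 0.5289 -0.0054  0.17  ]
knob [ 0.5429 -0.11    0.1431] 0.0003 top z-plane [ 0.5434 -0.1104  0.141 ] scene [ 0.5415 -0.1084  0.141 ]
edgeL [0.4545 0.1795 0.129 ] 0.0987 top z-plane [0.4898 0.2259 0.107 ] scene [0.419  0.1502 0.107 ]
edgeL? [0.4752 0.2053 0.1881] 0.0008 top z-plane [0.4898 0.2259 0.107 ] scene [0.401  0.3134 0.107 ]
edgeR [0.4926 0.0551 0.1927] 0.008 top z-plane [0.5066 0.0559 0.107 ] scene [0.419  0.1502 0.107 ]
hingeL [0.5579 0.216  0.1048] 0.0009 top z-plane [0.5577 0.2158 0.107 ] scene [0.5591 0.2129 0.107 ]
hingeR [0.5759 0.0665 0.1139] 0.0037 top z-plane [0.5765 0.0656 0.107 ] scene [0.5725 0.0747 0.107 ]
[0.5572 0.2188 0.1   ]
[ 0.6156 -0.2804  0.1   ]
[ 0.5027 -0.2917  0.1   ]
[0.4386 0.2037 0.1   ]
```

The crops confirm the choices. The amber jar with the black lid sits in the y=38 pocket: its lid triangulates to z=0.167 against 0.170 expected, and its diameter is right. The small white pot is in the y=-78 pocket, with its knob at z=0.143 against 0.141. The flap is at about 0.79 rad, with its edge roughly 120 mm from the hinge. I'll close the fingers and move over the jar.

{"fn": "step_arm", "kwargs": {
  "plan": [
    {"grip": 1,"slide": [0,-0.02,0],"spin": 0},
    {"grip": 1,"slide": [0,-0.02,0],"spin": 0},
    {"grip": 1,"slide": [-0.0238,0,0.0311],"spin": 0},
    {"grip": 1,"slide": [-0.0238,0,0.0311],"spin": 0},
    {"grip": 1,"slide": [-0.0238,0,0.0311],"spin": 0},
    {"grip": 1,"slide": [-0.0238,0,0.0311],"spin": 0},
    {"grip": 1,"slide": [-0.0238,0,0.0311],"spin": 0},
    {"grip": 1,"slide": [-0.0238,0,0.0311],"spin": 0},
    {"grip": 1,"slide": [-0.0238,0,0.0311],"spin": 0},
    {"grip": 1,"slide": [-0.0238,0,0.0311],"spin": 0},
    {"grip": 1,"slide": [-0.0238,0,0.0311],"spin": 0},
    {"grip": 1,"slide": [-0.0238,0,0.0311],"spin": 0},
    {"grip": 1,"slide": [-0.0238,0,0.0311],"spin": 0},
    {"grip": 1,"slide": [-0.0238,0,0.0311],"spin": 0},
    {"grip": 1,"slide": [-0.0238,0,0.0311],"spin": 0},
    {"grip": 1,"slide": [-0.0238,0,0.0311],"spin": 0},
    {"grip": 1,"slide": [-0.0238,0,0.0311],"spin": 0},
    {"grip": 1,"slide": [-0.0238,0,0.0311],"spin": 0}
  ],
  "force": 10
}}

```text
time_s: 1.65
ee_pos: [0.5262, -0.0017, 0.2453]
eef_rot: [-1.571, 0.0, -1.25]
force: [0.2, -1.3, 0.4]
grip_width: 0.0004
```

{"fn": "step_arm", "kwargs": {
  "plan": [
    {"grip": 1,"slide": [0,0,0],"spin": 0},
    {"grip": 1,"slide": [0,0,0],"spin": 0}
  ]
}}

```text
time_s: 1.82
ee_pos: [0.5258, -0.0023, 0.2447]
eef_rot: [-1.572, 0.001, -1.247]
force: [-0.6, 0.2, 0.3]
grip_width: 0.0004
```

{"fn": "step_arm", "kwargs": {
  "plan": [
    {"grip": 1,"slide": [0,0.02,0]},
    {"grip": 1,"slide": [0,0.02,0]},
    {"grip": 1,"slide": [0,0.015,0]},
    {"grip": 1,"slide": [0,0.008,0]},
    {"grip": 1,"slide": [0,0.002,0]},
    {"grip": 1,"slide": [0,0,0]}
  ]
}}

```text
schema error: expected keys grip, slide, spin
```

Run:
```python
from h import *
a=cams.camera('scene')[120:320,150:400]; b=cams.camera('wrist')
a=cv2.resize(a,(480,384)); b=cv2.resize(b,(320,240)); o=np.zeros((384,800,3),np.uint8); o[:,:480]=a;o[:240,480:]=b
cv2.imwrite('pics/j1.png',o)
```

```text
(no output)
```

View pics/j1.png

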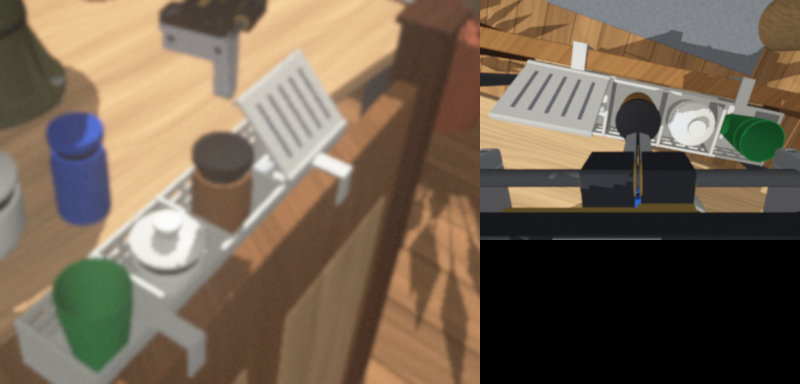

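The descent was refused because the rows lacked "spin". The picture shows the closed fingertips straight above the jar lid (scene pane (225,95) over the lid at (222,155)), so I'll descend to about 0.180.

{"fn": "step_arm", "kwargs": {
  "plan": [
    {"grip": 1,"slide": [0,0.02,0],"spin": 0},
    {"grip": 1,"slide": [0,0.02,0],"spin": 0},
    {"grip": 1,"slide": [0,0.015,0],"spin": 0},
    {"grip": 1,"slide": [0,0.008,0],"spin": 0},
    {"grip": 1,"slide": [0,0.002,0],"spin": 0},
    {"grip": 1,"slide": [0,0,0],"spin": 0}
  ]
}}

```text
time_s: 2.42
ee_pos: [0.5254, -0.0043, 0.1807]
eef_rot: [-1.571, -0.0, -1.251]
force: [-0.2, 0.6, 1.1]
grip_width: 0.0007
```

{"fn": "step_arm", "kwargs": {
  "plan": [
    {"grip": 1,"slide": [0,0.001,0],"spin": 0},
    {"grip": 1,"slide": [0,0.001,0],"spin": 0},
    {"grip": 1,"slide": [0,0.001,0],"spin": 0},
    {"grip": 1,"slide": [0,0.001,0],"spin": 0},
    {"grip": 1,"slide": [0,0.001,0],"spin": 0},
    {"grip": 1,"slide": [0,0.001,0],"spin": 0},
    {"grip": 1,"slide": [0,0.001,0],"spin": 0},
    {"grip": 1,"slide": [0,0.001,0],"spin": 0},
    {"grip": 1,"slide": [0,0,0],"spin": 0}
  ]
}}

```text
time_s: 3.17
ee_pos: [0.5255, -0.0036, 0.1722]
eef_rot: [-1.571, 0.0, -1.25]
force: [0.1, -0.1, 0.1]
grip_width: -0.0
```

Not in contact yet. I'll keep descending slowly and watch the force.

{"fn": "step_arm", "kwargs": {
  "plan": [
    {"grip": 1,"slide": [0,0.001,0],"spin": 0},
    {"grip": 1,"slide": [0,0.001,0],"spin": 0},
    {"grip": 1,"slide": [0,0.001,0],"spin": 0},
    {"grip": 1,"slide": [0,0.001,0],"spin": 0},
    {"grip": 1,"slide": [0,0,0],"spin": 0}
  ]
}}

```text
time_s: 3.58
ee_pos: [0.5256, -0.0037, 0.1684]
eef_rot: [-1.571, -0.0, -1.25]
force: [0.1, 0.0, 2.0]
grip_width: 0.0002
```

{"fn": "step_arm", "kwargs": {
  "plan": [
    {"grip": 1,"slide": [0,0.001,0],"spin": 0},
    {"grip": 1,"slide": [0,0.001,0],"spin": 0},
    {"grip": 1,"slide": [0,0,0],"spin": 0}
  ]
}}

```text
time_s: 3.83
ee_pos: [0.5256, -0.0036, 0.1663]
eef_rot: [-1.571, -0.0, -1.25]
force: [-0.7, 0.9, 2.7]
grip_width: 0.0002
```

{"fn": "step_arm", "kwargs": {
  "plan": [
    {"grip": 1,"slide": [0,0.001,0],"spin": 0},
    {"grip": 1,"slide": [0,0.001,0],"spin": 0},
    {"grip": 1,"slide": [0,0,0],"spin": 0}
  ]
}}

```text
time_s: 4.08
ee_pos: [0.5256, -0.0036, 0.1643]
eef_rot: [-1.571, 0.0, -1.25]
force: [-1.0, -1.2, 2.0]
grip_width: 0.0002
```

{"fn": "step_arm", "kwargs": {
  "plan": [
    {"grip": 1,"slide": [0,0.001,0],"spin": 0},
    {"grip": 1,"slide": [0,0.001,0],"spin": 0},
    {"grip": 1,"slide": [0,0,0],"spin": 0}
  ]
}}

```text
time_s: 4.33
ee_pos: [0.5255, -0.0037, 0.1623]
eef_rot: [-1.571, 0.0, -1.25]
force: [0.5, 0.3, 1.9]
grip_width: 0.0003
```

{"fn": "step_arm", "kwargs": {
  "plan": [
    {"grip": 1,"slide": [0,0.001,0],"spin": 0},
    {"grip": 1,"slide": [0,0.0005,0],"spin": 0},
    {"grip": 1,"slide": [0,0,0],"spin": 0},
    {"grip": 1,"slide": [0,0,0],"spin": 0}
  ]
}}

```text
time_s: 4.67
ee_pos: [0.5255, -0.0037, 0.1609]
eef_rot: [-1.571, 0.0, -1.25]
force: [-0.4, -0.2, 2.5]
grip_width: 0.0001
```

{"fn": "step_arm", "kwargs": {
  "plan": [
    {"grip": 1,"slide": [0,0.0005,0],"spin": 0},
    {"grip": 1,"slide": [0,0.0005,0],"spin": 0},
    {"grip": 1,"slide": [0,0,0],"spin": 0},
    {"grip": 1,"slide": [0,0,0],"spin": 0}
  ]
}}

```text
time_s: 5.0
ee_pos: [0.5256, -0.0037, 0.16]
eef_rot: [-1.571, -0.0, -1.25]
force: [-0.2, -0.1, 3.3]
grip_width: 0.0003
```

{"fn": "step_arm", "kwargs": {
  "plan": [
    {"grip": 1,"slide": [0,0.0005,0],"spin": 0},
    {"grip": 1,"slide": [0,0,0],"spin": 0},
    {"grip": 1,"slide": [0,0,0],"spin": 0}
  ]
}}

```text
time_s: 5.25
ee_pos: [0.5256, -0.0036, 0.1596]
eef_rot: [-1.571, -0.0, -1.25]
force: [-0.0, -0.0, 4.8]
grip_width: 0.0001
```

The force started rising at about 0.160 (1.5 N per 0.5 mm), so the lid has reached the bottom of its travel. I'll retract, move over the knob and look.

{"fn": "step_arm", "kwargs": {
  "plan": [
    {"grip": 1,"slide": [0,-0.003,0],"spin": 0},
    {"grip": 1,"slide": [0,-0.017,0],"spin": 0},
    {"grip": 1,"slide": [0,-0.02,0],"spin": 0},
    {"grip": 1,"slide": [0.0266,0,-0.0042],"spin": 0},
    {"grip": 1,"slide": [0.0266,0,-0.0042],"spin": 0},
    {"grip": 1,"slide": [0.0266,0,-0.0042],"spin": 0},
    {"grip": 1,"slide": [0.0264,0,-0.0041],"spin": 0},
    {"grip": 1,"slide": [0,0.012,0],"spin": 0},
    {"grip": 1,"slide": [0,0.012,0],"spin": 0},
    {"grip": 1,"slide": [0,0.012,0],"spin": 0},
    {"grip": 1,"slide": [0,0.006,0],"spin": 0},
    {"grip": 1,"slide": [0,0,0],"spin": 0}
  ]
}}

```text
time_s: 6.25
ee_pos: [0.5425, -0.1095, 0.156]
eef_rot: [-1.573, 0.002, -1.25]
force: [-0.1, 0.6, -0.7]
grip_width: 0.0002
```

Run:
```python
from h import *
print(get_obs()['ee_pos'],get_obs()['force'])
f=cams.camera('scene'); s=cams.calibration('scene'); b=cams.camera('wrist'); t=cams.camera('top')
print(proj(s,get_obs()['ee_pos']))
a=cv2.resize(f[120:320,150:400],(480,384)); b=cv2.resize(b,(320,240)); o=np.zeros((500,800,3),np.uint8); o[:384,:480]=a;o[:240,480:]=b
o[240:240+208,480:]=cv2.resize(t[85:195,225:394],(320,208))
cv2.imwrite('pics/p1.png',o); cv2.imwrite('pics/p1s.png',f)
```

```text
[ 0.54253769 -0.10951979  0.15604053] [-0.09421762  0.57238291 -0.66563938]
[237.26272693 228.59214479]
```

View pics/p1.png

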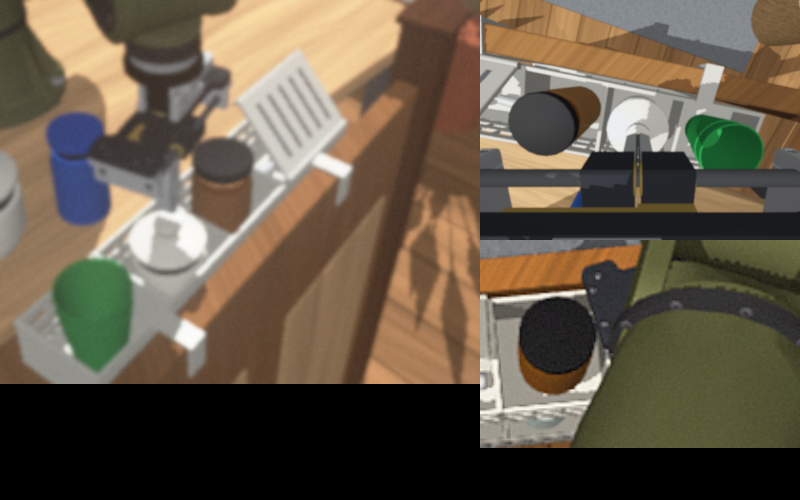

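The jar lid now sits lower (scene pane y of about 160, was 155) and the jar is upright. The fingertips are centred over the knob at about (170,220). I'll descend slowly.

{"fn": "step_arm", "kwargs": {
  "plan": [
    {"grip": 1,"slide": [0,0.003,0],"spin": 0},
    {"grip": 1,"slide": [0,0.003,0],"spin": 0},
    {"grip": 1,"slide": [0,0.002,0],"spin": 0},
    {"grip": 1,"slide": [0,0.001,0],"spin": 0},
    {"grip": 1,"slide": [0,0.001,0],"spin": 0},
    {"grip": 1,"slide": [0,0.001,0],"spin": 0},
    {"grip": 1,"slide": [0,0,0],"spin": 0},
    {"grip": 1,"slide": [0,0,0],"spin": 0}
  ]
}}

```text
time_s: 7.07
ee_pos: [0.5432, -0.1097, 0.1465]
eef_rot: [-1.571, 0.0, -1.25]
force: [-0.2, 1.1, -0.2]
grip_width: 0.0003
```

{"fn": "step_arm", "kwargs": {
  "plan": [
    {"grip": 1,"slide": [0,0.001,0],"spin": 0},
    {"grip": 1,"slide": [0,0.001,0],"spin": 0},
    {"grip": 1,"slide": [0,0.001,0],"spin": 0},
    {"grip": 1,"slide": [0,0.001,0],"spin": 0},
    {"grip": 1,"slide": [0,0.001,0],"spin": 0},
    {"grip": 1,"slide": [0,0,0],"spin": 0},
    {"grip": 1,"slide": [0,0,0],"spin": 0}
  ]
}}

```text
time_s: 7.65
ee_pos: [0.5432, -0.1097, 0.1414]
eef_rot: [-1.571, 0.0, -1.25]
force: [0.4, 0.6, 0.6]
grip_width: 0.0007
```

{"fn": "step_arm", "kwargs": {
  "plan": [
    {"grip": 1,"slide": [0,0.001,0],"spin": 0},
    {"grip": 1,"slide": [0,0.001,0],"spin": 0},
    {"grip": 1,"slide": [0,0.001,0],"spin": 0},
    {"grip": 1,"slide": [0,0,0],"spin": 0},
    {"grip": 1,"slide": [0,0,0],"spin": 0}
  ]
}}

```text
time_s: 8.07
ee_pos: [0.5433, -0.1097, 0.1385]
eef_rot: [-1.571, -0.0, -1.25]
force: [0.3, 0.7, 1.7]
grip_width: 0.0006
```

{"fn": "step_arm", "kwargs": {
  "plan": [
    {"grip": 1,"slide": [0,0.001,0],"spin": 0},
    {"grip": 1,"slide": [0,0.001,0],"spin": 0},
    {"grip": 1,"slide": [0,0.001,0],"spin": 0},
    {"grip": 1,"slide": [0,0.001,0],"spin": 0},
    {"grip": 1,"slide": [0,0,0],"spin": 0},
    {"grip": 1,"slide": [0,0,0],"spin": 0}
  ]
}}

```text
time_s: 8.57
ee_pos: [0.5432, -0.1097, 0.1344]
eef_rot: [-1.571, 0.0, -1.25]
force: [0.9, -1.4, 1.7]
grip_width: 0.0009
```

{"fn": "step_arm", "kwargs": {
  "plan": [
    {"grip": 1,"slide": [0,0.001,0],"spin": 0},
    {"grip": 1,"slide": [0,0.001,0],"spin": 0},
    {"grip": 1,"slide": [0,0,0],"spin": 0},
    {"grip": 1,"slide": [0,0,0],"spin": 0}
  ]
}}

```text
time_s: 8.9
ee_pos: [0.5432, -0.1097, 0.1324]
eef_rot: [-1.571, 0.0, -1.25]
force: [1.1, 0.4, 1.8]
grip_width: 0.0003
```

{"fn": "step_arm", "kwargs": {
  "plan": [
    {"grip": 1,"slide": [0,0.0005,0],"spin": 0},
    {"grip": 1,"slide": [0,0.0005,0],"spin": 0},
    {"grip": 1,"slide": [0,0,0],"spin": 0},
    {"grip": 1,"slide": [0,0,0],"spin": 0}
  ]
}}

```text
time_s: 9.23
ee_pos: [0.5432, -0.1097, 0.1314]
eef_rot: [-1.571, -0.0, -1.25]
force: [1.6, -0.4, 2.2]
grip_width: 0.0004
```

{"fn": "step_arm", "kwargs": {
  "plan": [
    {"grip": 1,"slide": [0,0.0005,0],"spin": 0},
    {"grip": 1,"slide": [0,0.0005,0],"spin": 0},
    {"grip": 1,"slide": [0,0,0],"spin": 0},
    {"grip": 1,"slide": [0,0,0],"spin": 0}
  ]
}}

```text
time_s: 9.57
ee_pos: [0.5433, -0.1097, 0.1306]
eef_rot: [-1.571, -0.0, -1.25]
force: [0.4, -0.4, 4.8]
grip_width: 0.0003
```

{"fn": "step_arm", "kwargs": {
  "plan": [
    {"grip": 1,"slide": [0,0.0005,0],"spin": 0},
    {"grip": 1,"slide": [0,0,0],"spin": 0},
    {"grip": 1,"slide": [0,0,0],"spin": 0}
  ]
}}

```text
time_s: 9.82
ee_pos: [0.5433, -0.1098, 0.1302]
eef_rot: [-1.57, -0.0, -1.25]
force: [-0.7, 0.6, 5.8]
grip_width: 0.0004
```

The pot lid has bottomed as well. I'll retract up to z=0.23, then move over the flap.

{"fn": "step_arm", "kwargs": {
  "plan": [
    {"grip": 1,"slide": [0,-0.003,0],"spin": 0},
    {"grip": 1,"slide": [0,-0.03,0],"spin": 0},
    {"grip": 1,"slide": [0,-0.035,0],"spin": 0},
    {"grip": 1,"slide": [0,-0.032,0],"spin": 0},
    {"grip": 1,"slide": [-0.035,0,0.0047],"spin": 0},
    {"grip": 1,"slide": [-0.035,0,0.0047],"spin": 0},
    {"grip": 1,"slide": [-0.035,0,0.0047],"spin": 0},
    {"grip": 1,"slide": [-0.035,0,0.0047],"spin": 0},
    {"grip": 1,"slide": [-0.035,0,0.0047],"spin": 0},
    {"grip": 1,"slide": [-0.035,0,0.0047],"spin": 0},
    {"grip": 1,"slide": [-0.035,0,0.0047],"spin": 0},
    {"grip": 1,"slide": [0,0,0],"spin": 0},
    {"grip": 1,"slide": [0,0,0],"spin": 0}
  ]
}}

```text
time_s: 10.9
ee_pos: [0.4966, 0.1344, 0.2297]
eef_rot: [-1.572, 0.0, -1.247]
force: [0.4, 0.1, 0.5]
grip_width: 0.0004
```

Run:
```python
from h import *
print(get_obs()['ee_pos'],get_obs()['force'])
f=cams.camera('scene'); s=cams.calibration('scene'); b=cams.camera('wrist'); t=cams.camera('top')
a=cv2.resize(f[120:320,150:400],(480,384)); b=cv2.resize(b,(320,240)); o=np.zeros((500,800,3),np.uint8); o[:384,:480]=a;o[:240,480:]=b
o[240:240+208,480:]=cv2.resize(t[85:195,225:394],(320,208))
cv2.imwrite('pics/f1.png',o); cv2.imwrite('pics/f1s.png',f)
```

```text
[0.49660404 0.13436181 0.22965268] [0.37190932 0.13882632 0.47340862]
```

View pics/f1.png

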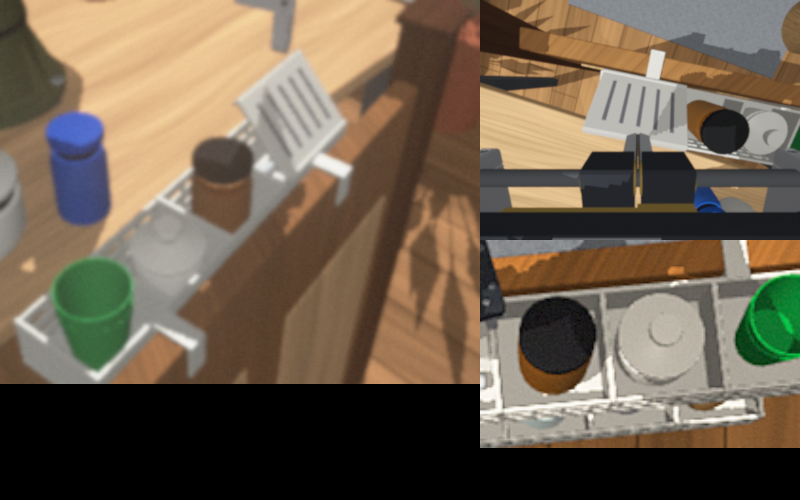

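Jar and pot are upright with their lids down: jar lid at (222,158) and knob at (168,228) in the scene pane. The tip is above the flap near its free edge. I'll descend onto it.

{"fn": "step_arm", "kwargs": {
  "plan": [
    {"grip": 1,"slide": [0,0.015,0],"spin": 0},
    {"grip": 1,"slide": [0,0.015,0],"spin": 0},
    {"grip": 1,"slide": [0,0.005,0],"spin": 0},
    {"grip": 1,"slide": [0,0.002,0],"spin": 0},
    {"grip": 1,"slide": [0,0.002,0],"spin": 0},
    {"grip": 1,"slide": [0,0.002,0],"spin": 0},
    {"grip": 1,"slide": [0,0.002,0],"spin": 0},
    {"grip": 1,"slide": [0,0.002,0],"spin": 0},
    {"grip": 1,"slide": [0,0.002,0],"spin": 0},
    {"grip": 1,"slide": [0,0,0],"spin": 0}
  ]
}}

```text
time_s: 11.88
ee_pos: [0.4971, 0.1332, 0.1827]
eef_rot: [-1.571, 0.0, -1.25]
force: [-1.0, 0.2, 0.7]
grip_width: 0.0005
```

{"fn": "step_arm", "kwargs": {
  "plan": [
    {"grip": 1,"slide": [0,0.002,0],"spin": 0},
    {"grip": 1,"slide": [0,0.002,0],"spin": 0},
    {"grip": 1,"slide": [0,0.002,0],"spin": 0},
    {"grip": 1,"slide": [0,0.002,0],"spin": 0},
    {"grip": 1,"slide": [0,0.002,0],"spin": 0},
    {"grip": 1,"slide": [0,0,0],"spin": 0}
  ]
}}

```text
time_s: 12.38
ee_pos: [0.497, 0.1332, 0.1725]
eef_rot: [-1.571, 0.0, -1.25]
force: [0.1, -0.9, 1.4]
grip_width: 0.001
```

{"fn": "step_arm", "kwargs": {
  "plan": [
    {"grip": 1,"slide": [0,0.002,0],"spin": 0},
    {"grip": 1,"slide": [0,0.002,0],"spin": 0},
    {"grip": 1,"slide": [0,0.002,0],"spin": 0},
    {"grip": 1,"slide": [0,0.002,0],"spin": 0},
    {"grip": 1,"slide": [0,0.002,0],"spin": 0},
    {"grip": 1,"slide": [0,0,0],"spin": 0}
  ]
}}

```text
time_s: 12.88
ee_pos: [0.497, 0.1331, 0.1625]
eef_rot: [-1.571, 0.0, -1.25]
force: [-0.8, 0.1, 0.4]
grip_width: 0.0008
```

Run:
```python
from h import *
print(get_obs()['ee_pos'],get_obs()['force'])
f=cams.camera('scene'); a=cv2.resize(f[120:240,230:370],(700,600)); cv2.imwrite('pics/f2.png',a)
```

```text
[0.49701819 0.13310813 0.16245985] [-0.7982762   0.08711786  0.36165447]
```

View pics/f2.png

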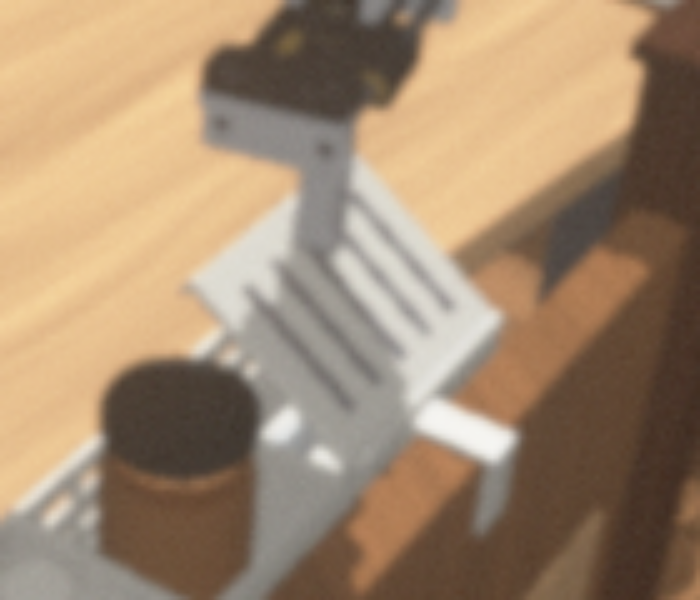

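The fingertips at (320,245) are on the slotted upper face and the flap has come down with them. I'll continue.

{"fn": "step_arm", "kwargs": {
  "plan": [
    {"grip": 1,"slide": [0,0.003,0],"spin": 0},
    {"grip": 1,"slide": [0,0.003,0],"spin": 0},
    {"grip": 1,"slide": [0,0.003,0],"spin": 0},
    {"grip": 1,"slide": [0,0.003,0],"spin": 0},
    {"grip": 1,"slide": [0,0.003,0],"spin": 0},
    {"grip": 1,"slide": [0,0.003,0],"spin": 0},
    {"grip": 1,"slide": [0,0,0],"spin": 0}
  ]
}}

```text
time_s: 13.52
ee_pos: [0.4969, 0.1331, 0.1442]
eef_rot: [-1.572, 0.0, -1.25]
force: [0.3, -0.7, 0.6]
grip_width: 0.0004
```

{"fn": "step_arm", "kwargs": {
  "plan": [
    {"grip": 1,"slide": [0,0.003,0],"spin": 0},
    {"grip": 1,"slide": [0,0.003,0],"spin": 0},
    {"grip": 1,"slide": [0,0.003,0],"spin": 0},
    {"grip": 1,"slide": [0,0.003,0],"spin": 0},
    {"grip": 1,"slide": [0,0.003,0],"spin": 0},
    {"grip": 1,"slide": [0,0.003,0],"spin": 0},
    {"grip": 1,"slide": [0,0.003,0],"spin": 0},
    {"grip": 1,"slide": [0,0.003,0],"spin": 0},
    {"grip": 1,"slide": [0,0,0],"spin": 0}
  ]
}}

```text
time_s: 14.27
ee_pos: [0.4969, 0.1331, 0.1203]
eef_rot: [-1.572, 0.0, -1.25]
force: [0.1, 0.2, -0.2]
grip_width: 0.0004
```

{"fn": "step_arm", "kwargs": {
  "plan": [
    {"grip": 1,"slide": [0,0.002,0],"spin": 0},
    {"grip": 1,"slide": [0,0.001,0],"spin": 0},
    {"grip": 1,"slide": [0,0.001,0],"spin": 0},
    {"grip": 1,"slide": [0,0.001,0],"spin": 0},
    {"grip": 1,"slide": [0,0,0],"spin": 0}
  ]
}}

```text
time_s: 14.68
ee_pos: [0.4971, 0.1332, 0.1158]
eef_rot: [-1.571, 0.0, -1.25]
force: [-0.4, -0.1, 0.5]
grip_width: 0.0002
```

{"fn": "step_arm", "kwargs": {
  "plan": [
    {"grip": 1,"slide": [0,0.001,0],"spin": 0},
    {"grip": 1,"slide": [0,0.001,0],"spin": 0},
    {"grip": 1,"slide": [0,0.001,0],"spin": 0},
    {"grip": 1,"slide": [0,0.001,0],"spin": 0},
    {"grip": 1,"slide": [0,0,0],"spin": 0},
    {"grip": 1,"slide": [0,0,0],"spin": 0}
  ]
}}

```text
time_s: 15.18
ee_pos: [0.4972, 0.1332, 0.1119]
eef_rot: [-1.571, 0.0, -1.25]
force: [-0.6, -0.6, 0.9]
grip_width: 0.0006
```

{"fn": "step_arm", "kwargs": {
  "plan": [
    {"grip": 1,"slide": [0,0.001,0],"spin": 0},
    {"grip": 1,"slide": [0,0.001,0],"spin": 0},
    {"grip": 1,"slide": [0,0,0],"spin": 0},
    {"grip": 1,"slide": [0,0,0],"spin": 0}
  ]
}}

```text
time_s: 15.52
ee_pos: [0.4972, 0.1332, 0.1099]
eef_rot: [-1.571, 0.0, -1.25]
force: [-0.2, 0.5, 1.0]
grip_width: 0.0006
```

{"fn": "step_arm", "kwargs": {
  "plan": [
    {"grip": 1,"slide": [0,0.001,0],"spin": 0},
    {"grip": 1,"slide": [0,0.001,0],"spin": 0},
    {"grip": 1,"slide": [0,0,0],"spin": 0},
    {"grip": 1,"slide": [0,0,0],"spin": 0}
  ]
}}

```text
time_s: 15.85
ee_pos: [0.4972, 0.1332, 0.1079]
eef_rot: [-1.571, 0.0, -1.25]
force: [-0.7, -0.0, 1.1]
grip_width: 0.0007
```

{"fn": "step_arm", "kwargs": {
  "plan": [
    {"grip": 1,"slide": [0,0.0005,0],"spin": 0},
    {"grip": 1,"slide": [0,0.0005,0],"spin": 0},
    {"grip": 1,"slide": [0,0,0],"spin": 0},
    {"grip": 1,"slide": [0,0,0],"spin": 0}
  ]
}}

```text
time_s: 16.18
ee_pos: [0.4972, 0.1332, 0.107]
eef_rot: [-1.571, 0.0, -1.25]
force: [-1.7, 0.7, 1.6]
grip_width: 0.0004
```

{"fn": "step_arm", "kwargs": {
  "plan": [
    {"grip": 1,"slide": [0,-0.003,0],"spin": 0},
    {"grip": 1,"slide": [0,-0.02,0],"spin": 0},
    {"grip": 1,"slide": [0,-0.03,0],"spin": 0},
    {"grip": 1,"slide": [0,-0.04,0],"spin": 0},
    {"grip": 1,"slide": [0,-0.03,0],"spin": 0},
    {"grip": 1,"slide": [0,0,-0.035],"spin": 0},
    {"grip": 1,"slide": [0,0,-0.035],"spin": 0},
    {"grip": 1,"slide": [0,0,-0.035],"spin": 0},
    {"grip": 1,"slide": [0,0,0],"spin": 0},
    {"grip": 1,"slide": [0,0,0],"spin": 0}
  ]
}}

```text
time_s: 17.02
ee_pos: [0.3971, 0.0999, 0.2308]
eef_rot: [-1.569, -0.0, -1.25]
force: [1.1, 0.7, 0.1]
grip_width: 0.0004
```

Run:
```python
from h import *
print(get_obs()['ee_pos'],get_obs()['force'],get_obs()['time_s'])
f=cams.camera('scene'); t=cams.camera('top')
cv2.imwrite('pics/e_s.png',f);cv2.imwrite('pics/e_t.png',t)
cv2.imwrite('pics/e_sc.png',cv2.resize(f[135:345,150:350],None,fx=2.8,fy=2.8,interpolation=cv2.INTER_CUBIC))
cv2.imwrite('pics/e_tc.png',cv2.resize(t[75:205,130:430],None,fx=2.6,fy=2.6,interpolation=cv2.INTER_CUBIC))
```

```text
[0.39709454 0.0998752  0.23082733] [1.13585263 0.74511364 0.08119569] 17.0167
```

View pics/e_sc.png

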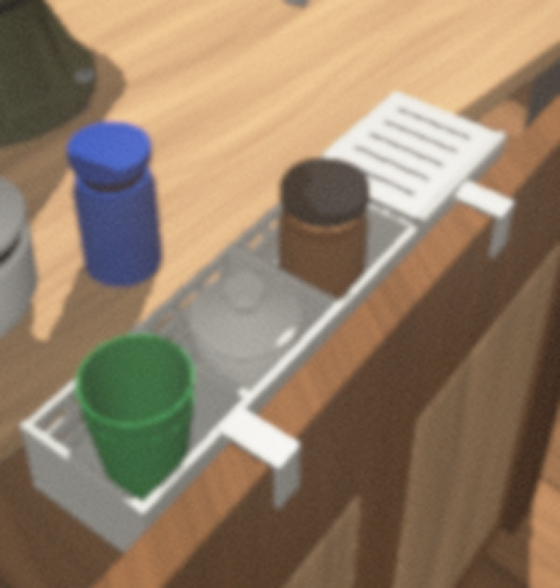

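View pics/e_tc.png

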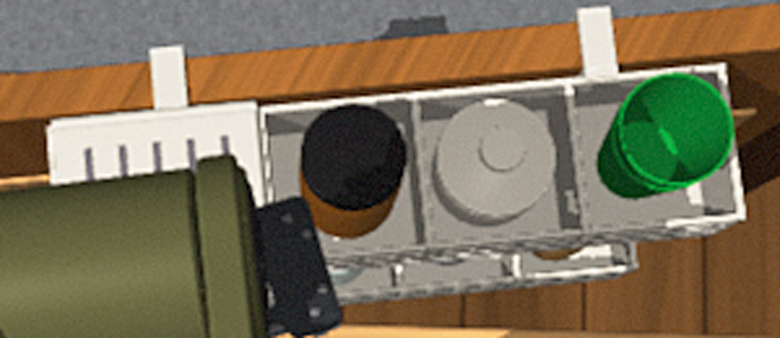

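Run:
```python
from h import *
t,s=cams.calibration('top'),cams.calibration('scene')
def tc(x,y): return (130+(x+.5)/2.6-.5,75+(y+.5)/2.6-.5)
def sc(x,y): return (150+(x+.5)/2.8-.5,135+(y+.5)/2.8-.5)
print(tri(t,tc(354,157),s,sc(325,191)),tri(t,tc(503,148),s,sc(245,290)))
u=np.array([.9932,.1165,0]); h=np.array([.5579,.216,0])
for a in (0,.05,.1,.2):
    p=h-.118*np.cos(a)*u; p[2]=.107+.118*np.sin(a); q=proj(s,p); print(a,(q-[150,135])*2.8)
```

```text
(array([ 0.52742953, -0.00394519,  0.15439622]), np.float64(0.0011056840475786383)) (array([ 0.54285948, -0.11066155,  0.12942535]), np.float64(0.0007742014390358405))
0 [397.1015707   89.99493363]
0.05 [397.66681909  85.16211675]
0.1 [398.4877608  80.4095379]
0.2 [400.90102785  71.19004453]
```

The flap's far corner at scene-crop (395,93) matches the shut prediction (397,90); 0.1 rad would put it at y of about 80. Both lids are down about their full travel, the cups haven't moved, and the arm is clear.

```bash
python3 -c "
from h import *
print(hand_in())"
```

```text
the job is handed in; nothing more can be done
None
```

I pressed the jar lid, then the pot lid by its knob, then pushed the flap shut, all with closed fingertips, and handed the job in at about 17 s of the 48 s allowed. No verdict was reported.

- **Jar lid:** the tip followed it from about z = 0.169 to 0.160 m, where the force rose to 4.8 N. That fits the lid being fully home.
- **Pot lid:** the tip followed it from about 0.140 to 0.130 m, where the force rose to 5.8 N. That also fits fully home.
- **Flap:** the tip ended at z = 0.107 m at about 1.6 N, the height of the shut face. Its far corner then matched the shut position in the picture within about 3 enlarged-crop pixels.
- **At the end:** the jar and pot looked upright and the cups unmoved. The arm was clear, with the tool at z = 0.23 m. The spoon was hidden under the flap, so I could not check it by eye.

**Disagreement:** triangulating the final pictures put the jar lid top at 0.154 m and the knob top at 0.129 m, against 0.161 and 0.132 m expected. I put this down to picking points in dim, blurred pictures and went by the tip heights and forces.

One move call was refused because its rows lacked "spin"; I sent it again complete, and nothing had moved in between.

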